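# Park the cordless grinder and click its clamp knob shut

## Robot

A 6-joint arm with a two-finger parallel gripper is mounted at the origin on the work surface. World frame = base frame: x ahead of the robot, y to its left, z up, the work surface at z = 0. Lengths are in m, angles in rad, forces in N, time in s.
With the tool pointing down it reaches from about 0.25 to 0.775 m from the base axis. Payload 8.9 kg.
Tool frame: the origin (TCP) lies between the finger pads; the fingertips stand 25 mm ahead of it and the grasp point (between the pads) lies 6 mm ahead of it (robot.tip_extent is the distance from the TCP to the fingertips, in m); z points along the fingers, y is the line along which they close (so a half turn about z gives the same grasp; the last joint's range is limited). The gripper opens to 85 mm and grips with 20 to 120 N. Pads are 22 mm wide; open, the fingers measure 114 mm over their backs; the gripper's body (76 mm by 85 mm) begins 54 mm behind the grasp point. The pads swing forward as they close: fully open they stand 13 mm farther back than shut.
Start: joints at [1.126, 0.291, -0.153, 1.127, 0, 1.431], TCP at [0.158, 0.501, 0.256] pointing down, gripper open.
Joint ranges: [-2.52, 2.52], [-0.91, 1.74], [-1.3, 1.37], [-1.96, 2.02], [-1.52, 1.47], [-3.14, 3.14]. Speed limits (rad/s): [2.22, 2.22, 2.79, 3.14, 3.14, 3.14].

## Interface

Orientations are given as a rotation vector (axis times angle).
In Python, from bench import robot gives the robot as it stands. The module is installed in compiled form; this text tells all that it offers.
- The arm moves only by the tool move_arm, never from a script. Its argument "steps" is text: rows parted by semicolons, each of 7 numbers parted by spaces: the turn, a rotation vector about the tool's x, y, z in units of 6 degrees (1.0 is 6 degrees), then the shift along the tool's x, y, z in mm, then the closure, from 0 (fully open) to 1 (shut). In form: rx ry rz dx dy dz grip; .... A call has 1 to 8 rows; each row is the pose to reach, as a shift and turn from the pose commanded when the call began, along the tool's axes at that moment; what a row does not reach only later rows make up. A row lasts 1/8 s, in which the tool goes at most 62.5 mm and 10.7 degrees, less where a joint would pass 70% of its speed; a pose out of reach is approached as far as the arm can. A call with a gripper value outside its range is refused whole. The fingers move at their own pace and stop on an object; the grip force is fixed at half the most. Time passes only in rows, so rows that repeat a pose let the fingers close. It gives the time, the measured TCP pose, the force, the opening and the grip force at its end, in the units of the state.
- robot.state(): the state, without advancing time (a new reading comes with each control period).
- robot.snapshot(name): name is "scene" or "top"; returns the picture (420x560x3 uint8, red, green, blue); there is no depth.
- robot.get_calibration(name): a dict with "fx", "fy", "cx", "cy" (pixels), "xyz" and "attitude" of the camera in the world. Camera axes: x right, y up, looking along -z (the intrinsics and any distortion apply to the point x, -y, -z); pixel columns grow to the right and rows downward; lengths in m; the calibration is good to about 2 mm. A picture is of the moment at which its call begins. get_calibration takes no time and is no camera call.
- robot.finish_job(): hands the job in; it is judged then, once.
Trained networks look in the newest picture that a camera, given by its name, has taken for a name from the list of things; names that differ only in an ending like _2 or _b are one class to them, and where a whole thing is asked for, a point or a joint stands for the part that bears it (a point fixed in the world has none). Each returns a list of dicts, best first, with "confidence" (0 to 1); they miss things now and then, are a little off and sometimes report something else, mostly with a low value. They report only what shows in the picture. A call takes as long as a camera call. They do not tell look-alikes from the thing itself.
- robot.outline_of(query, camera): "mask" (420x560 bool, what is visible of it) and "rect" ([centre column, centre row, width, height] in pixels, round what is visible of it).
The state is a dict: "clock": time; "joints": joint angles; "joint_velocities": joint speeds; "effort": joint torques, N m; "tcp_pos": TCP position; "tool_rot": TCP orientation; "wrist_force": force on the tool from outside, world axes, zero at the start; "wrist_torque": the same for the moment, N m; "width": finger opening in m; "grip_force": force on a finger pad.
Only numpy, scipy, OpenCV 4.12 (cv2) and the standard library are available. Lean on these libraries where they do the work, as an engineer would, in place of code of your own. Each camera call takes 0.05 s, during which the arm holds its last target. There are 200 camera calls.

## Task

Put the cordless grinder away: lay it fully home in the cradle on the tilted tool stand, stone end pointing away from the clamp knob, and let go of it. Then turn the clamp knob clockwise until it clicks past its detent, so that its latch tongue lies locked over the tail of the grinder. Leave the oil bottle, the file and the rough stone where they are.

Things in the scene. Friction and masses are not known exactly. Their poses are not given: they have to be found in the camera images.
- stand: Fixed cream sheet-metal stand, 170 (x) x 260 (y) mm; its upper plate slopes 30 degrees, low edge (22 mm high) at the stand's -x side, towards the robot, high edge at 108 mm. Origin: centre of its underside on the bench; z up, x from the low to the high edge. It does not move in a run.
- cradle: Fixed holder on the stand's sloping plate. Origin: centre of the plate's upper face, 65 mm above the bench; z square out of the plate (leans 30 degrees towards stand -x), x up the slope, y along the holder. The grinder is home with its origin at (-30, -15, 16) mm in this frame, nose (grinder x) along cradle +y, its z along cradle z; play 2 mm each way across, about 6 mm along.
- saddles (a point): Midway between the two dark steel saddles, 16 mm out from the plate, level with their floors; axes as the cradle's. They span cradle y -50..-30 and +50..+60 mm; walls 36 mm apart (inner faces x -48 and -12 mm, 6 mm thick, to z 36 mm) with flared lead-ins on top to z 46 mm, reaching 11 mm beyond the inner faces. Between the saddles is free room for fingers down to the plate.
- end_stops (a point): Middle of the 26 mm wide slot between two steel lips (cradle y 66..72 mm, z to 34 mm) that the grinder's nose cone lies in; axes as the cradle's. At the other end a tail stop plate stands at cradle y -102..-96 mm (x -48..-12 mm, z to 26 mm).
- grinder: Loose cordless grinder: bare aluminium body of square section 32 x 32 mm, 150 mm long, then a steel nose cone (24 mm at its root) and small stone, 200 mm in all; 0.25 to 0.5 kg. Origin: centre of the square body's underside; x to the nose (body -75..75 mm, stone tip 125 mm), z up as it lies. Held across its width at x 5 to 40 mm, the fingers clear the saddles and knob.
- grinder_nose (a point): Point in the grinding stone, 120 mm ahead of the grinder's origin and 16 mm above its underside; axes as the grinder's.
- clamp_grip (a point): On the clamp knob's axis (parallel to cradle z, at cradle x 50, y -75 mm), 86 mm out from the plate and 5 mm below the grip's top. Knob: grey disc of radius 30 mm (51 to 63 mm out) on a pillar of radius 30 mm, with a straight black grip bar 60 long, 14 wide, 28 mm high (63 to 91 mm out), to be pinched across its 14 mm. Axes turn with the knob; at joint 0 as the cradle's.
- clamp_tongue (a point): On the aluminium latch tongue, 90 mm from the knob's axis; tongue 18 mm wide, 6 thick, ends 95 mm from the axis; underside 51 mm out from the plate, 3 mm above a grinder that is home. The grip bar lies along the tongue. Its direction about cradle z, from cradle x: -1.04 rad minus the joint value. Locked, it points down the slope (cradle -x) over the grinder's tail.
- clamp (a joint): Knob angle, rad, grows clockwise seen from outside the plate. Starts at 0 to 0.5 (open), turns with light friction (0.02 N m) to about 1.4, where a sprung ball resists (about 0.3 N m at most). Past the crest at 1.7 it snaps on by itself to about 1.96 and stays: locked. Let go before 1.7 it springs back to about 1.44. Hard stop at 2.2. May need more than one grasp.
- oil: Bystander: brown glass oil bottle, radius 27 mm, 120 mm tall; origin at the centre of its underside.
- file: Bystander: flat file lying on the bench, 220 mm long, 22 to 30 mm wide, 22 mm high; x along it from the wooden handle's end (-115 mm) to the blade's end (105 mm).
- slab: Bystander: rough brown stone, 100 x 70 x 36 mm; origin at the centre of its underside.
Not all that is in view belongs to the job. Leave any red look-alike of the grinder alone.

How it is judged:
By the outcome, as a careful person would: the job done as asked, in the order asked, and still so for the second after the job is handed in, with the robot touching nothing.
It also fails if it takes over 61 s, if anything falls off the work surface, if the arm or the gripper's body presses on something with over 40 N, if the wrist force passes 120 N, or if a joint passes its speed limit or range.

## Working session

There is one attempt and no reset: what is moved stays moved. The work goes in short steps, Python scripts to look and compute and a tool call to move; the robot and the scene stay as the last step left them, time stands still between calls to the robot, and variables do not carry over. Pictures are saved under pics/ and viewed, at most 11 in all, crops included, and the job is handed in when it is done.

Besides the shell and the picture viewer there is one more tool, called after "Request:" as name(argument=value, ...) on one line, values as JSON. move_arm: Moves the arm, as the interface text tells. Its arguments: {"type":"object","properties":{"steps":{"type":"string"}},"required":["steps"]}

```bash
mkdir -p pics; cat > h.py <<'E'
import numpy as np, cv2
from scipy.spatial.transform import Rotation as R
from bench import robot
def cal(n):
    c=robot.get_calibration(n); return c
E
python3 - <<'E'
from h import *
s=robot.state(); print({k:np.round(v,3) for k,v in s.items()})
ims=[]
for n in("scene","top"):
    im=robot.snapshot(n); cv2.imwrite(f"pics/{n}0.png",im[:,:,::-1]); print(cal(n))
    for q in("grinder","stand","clamp_tongue","clamp_grip","cradle","oil","file","slab"):
        try:print(n,q,[(round(d["confidence"],2),np.round(d["rect"]).tolist()) for d in robot.outline_of(q,n)])
        except Exception as e:print(q,e)
E
```

```text
{'clock': np.float64(0.0), 'joints': array([ 1.126,  0.291, -0.154,  1.127, -0.   ,  1.432]), 'joint_velocities': array([ 0.   , -0.   , -0.   , -0.001, -0.   ,  0.001]), 'effort': array([ 1.0000e-03, -5.3714e+01,  3.3137e+01,  1.6000e-02, -0.0000e+00,
       -0.0000e+00]), 'tcp_pos': array([0.158, 0.5  , 0.256]), 'tool_rot': array([-4.780e-01, -3.105e+00,  2.000e-03]), 'wrist_force': array([-0.562, -0.246, -0.095]), 'wrist_torque': array([ 0.015,  0.029, -0.016]), 'grip_force': np.float64(0.0), 'width': np.float64(0.085)}
{'fx': 396.2478889642064, 'fy': 396.2478889642064, 'cx': 280.6358515064598, 'cy': 216.05190389225115, 'xyz': array([1.21233689, 0.49049657, 0.67758426]), 'attitude': array([0.50158174, 1.15734   , 2.02602689])}
scene grinder [(0.82, [239.0, 226.0, 64.0, 22.0]), (0.72, [185.0, 217.0, 8.0, 37.0]), (0.62, [321.0, 217.0, 52.0, 21.0]), (0.57, [331.0, 247.0, 102.0, 54.0])]
scene stand [(0.96, [342.0, 272.0, 124.0, 110.0])]
scene clamp_tongue [(0.94, [306.0, 228.0, 46.0, 23.0]), (0.44, [464.0, 276.0, 57.0, 40.0])]
scene clamp_grip [(0.69, [305.0, 230.0, 54.0, 20.0])]
scen
[... 273 characters left out ...]
.1542165099709, 'fy': 458.1542165099709, 'cx': 275.54711977748934, 'cy': 212.8943354686898, 'xyz': array([ 0.43439061, -0.09925885,  1.22400549]), 'attitude': array([ 0.09585109, -0.0603214 , -1.57882315])}
top grinder [(0.73, [433.0, 201.0, 68.0, 51.0]), (0.63, [359.0, 226.0, 35.0, 75.0]), (0.62, [298.0, 302.0, 70.0, 22.0])]
top stand [(0.7, [210.0, 220.0, 112.0, 80.0])]
top clamp_tongue [(0.69, [247.0, 204.0, 49.0, 38.0])]
top clamp_grip [(0.71, [245.0, 201.0, 47.0, 34.0]), (0.39, [127.0, 308.0, 31.0, 81.0])]
top cradle [(0.6, [218.0, 216.0, 93.0, 70.0])]
top oil [(0.69, [312.0, 135.0, 22.0, 24.0])]
top file [(0.85, [127.0, 308.0, 31.0, 82.0])]
top slab [(0.82, [426.0, 300.0, 45.0, 34.0])]
```

View pics/scene0.png

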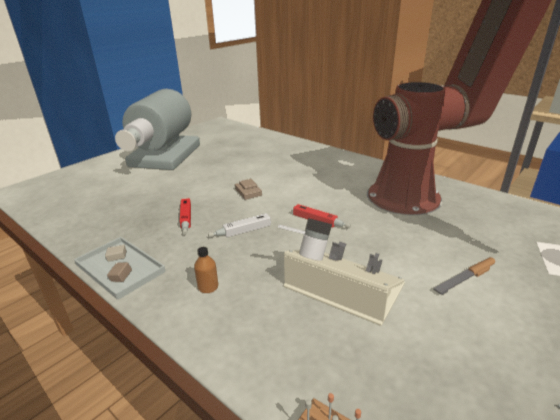

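View pics/top0.png

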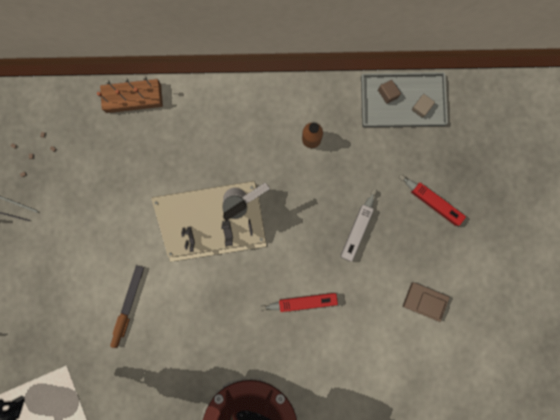

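Top view: silver grinder at (359,226), nose at (373,193). Two red look-alikes are at (433,201) and (308,302). The stand is at (210,220) with its knob at (236,203). In the scene view the silver grinder is at (243,226), and the reds are at (185,215) and (318,215). I choose the silver one and check it in a close crop.

```bash
python3 - <<'E'
import cv2,numpy as np
t=cv2.imread("pics/top0.png");s=cv2.imread("pics/scene0.png")
a=cv2.resize(t[170:270,145:385],None,fx=3.3,fy=3.3,interpolation=cv2.INTER_CUBIC)
b=cv2.resize(s[190:320,200:410],(436,270),interpolation=cv2.INTER_CUBIC)
b=cv2.copyMakeBorder(b,0,0,0,a.shape[1]-436,cv2.BORDER_CONSTANT)
cv2.imwrite("pics/crop0.png",np.vstack([a[:329],b])[:600])
E
```

```text
(no output)
```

View pics/crop0.png

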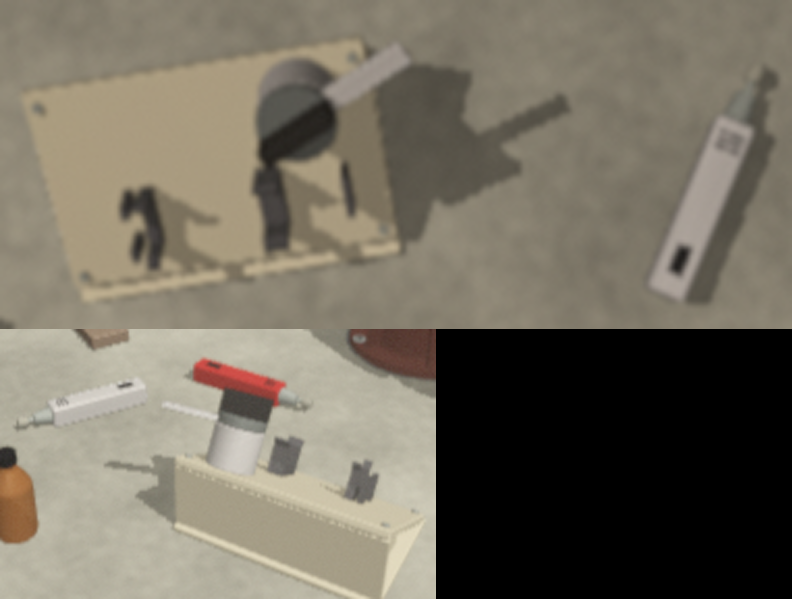

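The crop confirms the choice: a bare aluminium grinder, nose towards (373,193) in the top view. It also shows the stand's plate corners and the knob. Next I fit poses to both views.

```bash
cat >> h.py <<'E'
from scipy.optimize import least_squares, minimize
def proj(n,P):
    c=cal(n); p=(np.atleast_2d(P)-c["xyz"])@R.from_rotvec(c["attitude"]).as_matrix()
    return np.c_[c["cx"]+c["fx"]*p[:,0]/-p[:,2], c["cy"]-c["fy"]*p[:,1]/-p[:,2]]
def frame(x,y,z,yaw,tilt=0):
    T=np.eye(4);T[:3,:3]=R.from_euler("ZY",[yaw,tilt]).as_matrix();T[:3,3]=x,y,z;return T
def tp(T,P): return np.atleast_2d(P)@T[:3,:3].T+T[:3,3]
def cradle(q): return frame(q[0],q[1],.065,q[2],-np.pi/6)
def hull(n,P,S=4):
    m=np.zeros((420*S,560*S),np.uint8)
    cv2.fillConvexPoly(m,cv2.convexHull(((proj(n,P)+.5)*S).astype(np.float32)).round().astype(int),1)
    return cv2.resize(m.astype(np.float32),(560,420),interpolation=cv2.INTER_AREA)
def circ(r,z,c=(0,0),k=24):
    a=np.linspace(0,2*np.pi,k); return np.c_[c[0]+r*np.cos(a),c[1]+r*np.sin(a),a*0+z]
def box(x0,x1,y0,y1,z0,z1): return np.array([[x,y,z] for x in(x0,x1) for y in(y0,y1) for z in(z0,z1)],float)
E
cat > fit.py <<'E'
from h import *
kp=[("top",[86,130,0],(152.3,197.9)),("top",[86,-130,0],(255.3,181.5)),("top",[-86,-130,0],(266.8,243.5)),("top",[-86,130,0],(168.8,256.8)),
("scene",[86,-130,0],(285.3,252.1)),("scene",[86,130,0],(388.8,290.2)),("scene",[-86,130,0],(405.2,278.6)),
("top",[50,-75,63],(145+297/3.3,170+118/3.3))]
f=lambda q:np.concatenate([proj(n,tp(cradle(q),np.array(P)/1e3))[0]-u for n,P,u in kp])
r=least_squares(f,[.4,.1,.15],loss="soft_l1"); q=r.x; print("cradle",q,np.degrees(q[2])); print(f(q).reshape(-1,2).round(1))
# grinder
im={n:robot.snapshot(n) for n in("top","scene")}
M={}
for n,c in(("top",(359,226)),("scene",(243,226))):
    d=[d for d in robot.outline_of("grinder",n) if np.hypot(d["rect"][0]-c[0],d["rect"][1]-c[1])<12]
    M[n]=d[0]["mask"].astype(np.float32); print(n,M[n].sum())
B=box(-75,75,-16,16,0,32)/1e3
N=np.vstack([np.c_[circ(r,0)[:,:2],][:, :0].reshape(24,0) if 0 else np.c_[np.full(24,x),circ(r,0)[:,0],circ(r,0)[:,1]+16] for r,x in((12,75),(5,105),(5,125))])/1e3
def cost(g):
    T=frame(g[0],g[1],0,g[2]); e=0
    for n in M:
        h=np.maximum(hull(n,tp(T,B)),hull(n,tp(T,N))); e+=np.abs(h-M[n]).sum()/M[n].sum()
    return e
c=cal("top");
T0=[.42,-.29,-.36]
best=min((minimize(cost,[.40+a,-.32+b,-.36],method="Nelder-Mead",options=dict(initial_simplex=[[.40+a,-.32+b,-.36],[.42+a,-.32+b,-.36],[.4+a,-.3+b,-.36],[.4+a,-.32+b,-.2]],xatol=1e-5)) for a in(-.02,.0,.03) for b in(-.02,.02)),key=lambda r:r.fun)
g=best.x; print("grinder",g,best.fun)
np.save("fit.npy",np.r_[q,g])
C=cradle(q);G=frame(g[0],g[1],0,g[2])
out=[]
for n,(r0,r1,c0,c1) in(("top",(165,275,140,390)),("scene",(190,320,200,420))):
    S=3.2 if n=="top" else 2
    a=cv2.resize(np.ascontiguousarray(im[n][r0:r1,c0:c1,::-1]),None,fx=S,fy=S,interpolation=cv2.INTER_CUBIC)
    def pl(P,col,cl=True):
        cv2.polylines(a,[((proj(n,P)-[c0,r0]+.5)*S).round().astype(int)],cl,col,1)
    w=lambda P:tp(C,np.array(P)/1e3)
    pl(w([[86,130,0],[86,-130,0],[-86,-130,0],[-86,130,0]]),(0,0,255))
    pl(w(circ(30,63,(50,-75))),(0,255,0))
    for y0,y1 in((-50,-30),(50,60)):
        for x in(-48,-12): pl(w([[x,y0,36],[x,y1,36],[x,y1,0],[x,y0,0]]),(255,0,0))
    pl(w([[-48,-96,26],[-12,-96,26],[-12,-96,0],[-48,-96,0]]),(255,255,0))
    for k,j in enumerate((0,.25,.5)):
        t=-1.04-j; pl(w([[50,-75,57],[50+95*np.cos(t),-75+95*np.sin(t),57]]),(0,100*k+50,255-100*k))
    pl(tp(G,B[[1,3,7,5]]),(0,0,255)); pl(tp(G,B[[0,2,6,4]]),(0,255,255)); pl(tp(G,[[.075,0,.016],[.125,0,.016]]),(0,255,0))
    out.append(a)
w_=max(a.shape[1] for a in out)
o=np.vstack([cv2.copyMakeBorder(a,0,0,0,w_-a.shape[1],cv2.BORDER_CONSTANT) for a in out])[:600]
cv2.imwrite("pics/ov0.png",o); print(o.shape)
E
python3 fit.py
```

```text
cradle [0.53191386 0.09391417 0.14784233] 8.470741438822664
[[-1.4 -0.1]
 [-0.6 -0.2]
 [-1.3 -1.3]
 [-1.   0.9]
 [-1.8 -1.7]
 [-1.3 -3.2]
 [-1.5  0.3]
 [-0.2  2.3]]
top 941.0
scene 684.0Traceback (most recent call last):
  File "fit.py", line 22, in <module>
    best=min((minimize(cost,[.40+a,-.32+b,-.36],method="Nelder-Mead",options=dict(initial_simplex=[[.40+a,-.32+b,-.36],[.42+a,-.32+b,-.36],[.4+a,-.3+b,-.36],[.4+a,-.32+b,-.2]],xatol=1e-5)) for a in(-.02,.0,.03) for b in(-.02,.02)),key=lambda r:r.fun)
  File "fit.py", line 22, in <genexpr>
    best=min((minimize(cost,[.40+a,-.32+b,-.36],method="Nelder-Mead",options=dict(initial_simplex=[[.40+a,-.32+b,-.36],[.42+a,-.32+b,-.36],[.4+a,-.3+b,-.36],[.4+a,-.32+b,-.2]],xatol=1e-5)) for a in(-.02,.0,.03) for b in(-.02,.02)),key=lambda r:r.fun)
              ~~~~~~~~^^^^^^^^^^^^^^^^^^^^^^^^^^^^^^^^^^^^^^^^^^^^^^^^^^^^^^^^^^^^^^^^^^^^^^^^^^^^^^^^^^^^^^^^^^^^^^^^^^^^^^^^^^^^^^^^^^^^^^^^^^^^^^^^^^^^^^^^^^^^^^^^^^^^^^^^^^^^^^^^^^^^^^
    res = _minimize_neldermead(fun, x0, args, callback, bounds=bounds,
                               **options)
    fsim[j] = func(sim[j])
              ~~~~^^^^^^^^
    fx = function(np.copy(x), *(wrapper_args + args))
  File "fit.py", line 18, in cost
    h=np.maximum(hull(n,tp(T,B)),hull(n,tp(T,N))); e+=np.abs(h-M[n]).sum()/M[n].sum()
                 ~~~~^^^^^^^^^^^
  File "h.py", line 16, in hull
    cv2.fillConvexPoly(m,cv2.convexHull(((proj(n,P)+.5)*S).astype(np.float32)).round().astype(int),1)
                                          ~~~~^^^^^
  File "h.py", line 8, in proj
    c=cal(n); p=(np.atleast_2d(P)-c["xyz"])@R.from_rotvec(c["attitude"]).as_matrix()
  File "h.py", line 5, in cal
    c=robot.get_calibration(n); return c
ValueError: time passes only in moves, steps and waits
```

```bash
sed -i 's|^    c=robot.get_calibration(n); return c|    if n not in _C: _C[n]=robot.get_calibration(n)\n    return _C[n]|; s|^def cal|_C={}\ndef cal|' h.py
python3 - <<'E'
s=open('fit.py').read()
s=s.replace("[0]-u for","[0]-u+.5 for").replace('T0=[.42,-.29,-.36]','''d_=R.from_rotvec(c["attitude"]).apply([(359-c["cx"])/c["fx"],-(232-c["cy"])/c["fy"],-1]); p_=c["xyz"]+d_*(.016-c["xyz"][2])/d_[2]; print(p_)
''').replace(".40+a,-.32+b","p_[0]+a,p_[1]+b").replace(".42+a,-.32+b","p_[0]+.02+a,p_[1]+b").replace(".4+a,-.3+b","p_[0]+a,p_[1]+.02+b").replace(".4+a,-.32+b","p_[0]+a,p_[1]+b")
s=s.replace("(-.02,.0,.03)","(-.015,.015)").replace("(-.02,.02)","(0,)")
open('fit.py','w').write(s)
E
python3 fit.py
```

```text
cradle [0.5330476  0.09452568 0.1486661 ] 8.517939903042462
[[-1.2  0. ]
 [-0.4 -0.2]
 [-1.  -1.3]
 [-0.7  1. ]
 [-1.4 -0.9]
 [-0.8 -2.3]
 [-1.   1.1]
 [ 0.   2.3]]
top 890.0
scene 743.0
[ 0.50208753 -0.29141982  0.016     ]
grinder [ 0.50164823 -0.28407948 -0.41383874] 0.17614798247814178
(600, 800, 3)
```

View pics/ov0.png

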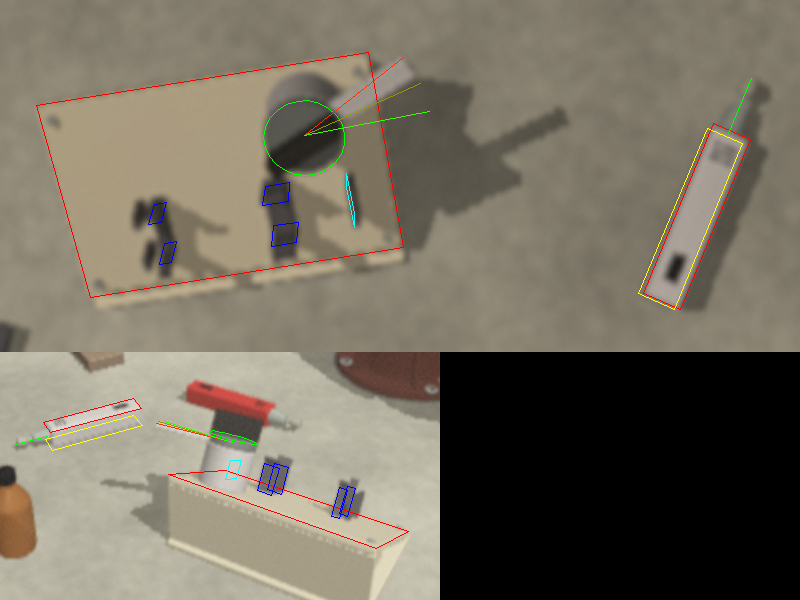

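The overlay sits about 1 to 2 px off in both views, which fits the calibration error. I refine with mask fits that allow each camera a small pixel offset.

```bash
cat > fit2.py <<'E'
from h import *
import h
OFF={"top":np.zeros(2),"scene":np.zeros(2)}
p0=h.proj
h.proj=lambda n,P:p0(n,P)+OFF[n]
B=box(-75,75,-16,16,0,32)/1e3
N=np.vstack([np.c_[np.full(24,x),circ(r,0)[:,0],circ(r,0)[:,1]+16] for r,x in((12,75),(5,105),(5,125))])/1e3
f0=np.load("fit.npy")
M={}
for n,c in(("top",(359,226)),("scene",(243,226))):
    robot.snapshot(n)
    d=[d for d in robot.outline_of("grinder",n) if np.hypot(d["rect"][0]-c[0],d["rect"][1]-c[1])<12]
    M[n,"g"]=d[0]["mask"].astype(np.float32)
    M[n,"s"]=robot.outline_of("stand",n)[0]["mask"].astype(np.float32)
W=np.vstack([box(-85,85,-130,130,-.01,0),[[75,y,43] for y in(-130,130)],[[-74.5,y,22] for y in(-130,130)],[[74.5,y,108] for y in(-130,130)]])/1e3
def parts(q):
    C=cradle(q)
    K=np.vstack([circ(30,0,(50,-75)),circ(30,63,(50,-75)),circ(30,91,(50,-75))])/1e3
    a=-1.24; t=np.array([[50+r*np.cos(a)+s*9*np.sin(a),-75+r*np.sin(a)-s*9*np.cos(a),z] for r in(0,95) for s in(-1,1) for z in(51,57)])/1e3
    return [tp(C,K),tp(C,t)]+[tp(C,box(-65,5,a,b,0,46)/1e3) for a,b in((-50,-30),(50,72),(-102,-96))]
IG={n:cv2.dilate(np.max([hull(n,P) for P in parts(f0)],0),np.ones((7,7)))>0 for n in OFF}
S_=lambda q:frame(q[0],q[1],0,q[2])
def cost(v):
    q,g=v[:3],v[3:6]; OFF["top"]=v[6:8]*100; OFF["scene"]=v[8:10]*100; e=0
    T=frame(g[0],g[1],0,g[2])
    for n in OFF:
        hs=hull(n,tp(S_(q),W)); e+=(np.abs(hs-M[n,"s"])*~IG[n]).sum()
        hg=np.maximum(hull(n,tp(T,B)),hull(n,tp(T,N))); e+=np.abs(hg-M[n,"g"]).sum()
    return e+20*((v[6:10]*100)**2).sum()
x=np.r_[f0,0,0,0,0]; print(cost(x))
for k in range(4):
    r=minimize(cost,x,method="Powell",options=dict(xtol=1e-4,ftol=1e-5,maxiter=20),bounds=[(a-.03,a+.03) for a in x]); x=r.x
    r=minimize(cost,x,method="Nelder-Mead",options=dict(initial_simplex=np.vstack([x]+[x+.006*e for e in np.eye(10)]),maxiter=400)); x=r.x
    print(r.fun,x.round(4))
np.save("fit2.npy",x)
for n in OFF:
    print(n,[np.abs(hull(n,tp(S_(x[:3]),W))*~IG[n]-M[n,"s"]*~IG[n]).sum(),M[n,"s"].sum(),M[n,"g"].sum()])
C=cradle(x[:3]);G=frame(x[3],x[4],0,x[5])
out=[]
for n,(r0,r1,c0,c1) in(("top",(165,275,140,390)),("scene",(190,300,200,420))):
    im=robot.snapshot(n); S=3.2 if n=="top" else 2.2
    a=cv2.resize(np.ascontiguousarray(im[r0:r1,c0:c1,::-1]),None,fx=S,fy=S,interpolation=cv2.INTER_CUBIC)
    def pl(P,col,cl=True):
        cv2.polylines(a,[((h.proj(n,P)-[c0,r0]+.5)*S).round().astype(int)],cl,col,1)
    w=lambda P:tp(C,np.array(P)/1e3)
    pl(w([[86,130,0],[86,-130,0],[-86,-130,0],[-86,130,0]]),(0,0,255))
    pl(w(circ(30,63,(50,-75))),(0,255,0)); pl(w(circ(30,0,(50,-75))),(0,255,0))
    for y0,y1 in((-50,-30),(50,60)):
        for xx,o in((-48,-59),(-12,-1)): pl(w([[xx,y0,36],[xx,y1,36],[o,y1,46],[o,y0,46]]),(255,0,0))
    pl(w([[-48,-96,26],[-12,-96,26],[-12,-96,0],[-48,-96,0]]),(255,255,0))
    for k,j in enumerate((0,.25,.5)):
        t=-1.04-j; pl(w([[50,-75,57],[50+95*np.cos(t),-75+95*np.sin(t),57]]),(0,100*k+50,255-100*k))
    pl(tp(G,B[[1,3,7,5]]),(0,0,255)); pl(tp(G,B[[0,2,6,4]]),(0,255,255)); pl(tp(G,[[.075,0,.016],[.125,0,.016]]),(0,255,0))
    out.append(a)
w_=max(a.shape[1] for a in out)
o=np.vstack([cv2.copyMakeBorder(a,0,0,0,w_-a.shape[1],cv2.BORDER_CONSTANT) for a in out])[:600]
cv2.imwrite("pics/ov1.png",o)
E
time python3 fit2.py
```

```text
602.0625
491.3280892235508 [ 5.331e-01  9.450e-02  1.507e-01  5.011e-01 -2.840e-01 -4.070e-01
 -2.000e-04 -5.500e-03  5.300e-03 -3.900e-03]
479.367174017187 [ 5.332e-01  9.510e-02  1.522e-01  5.011e-01 -2.841e-01 -4.146e-01
 -1.000e-04 -6.700e-03  3.800e-03 -3.500e-03]
486.59762460067674 [ 0.5331  0.095   0.1591  0.5004 -0.284  -0.4053  0.     -0.0064  0.0037
 -0.0032]
487.10926818116303 [ 0.5331  0.095   0.1528  0.5003 -0.2847 -0.4156  0.     -0.0076  0.0034
 -0.0033]
top [np.float32(108.5), np.float32(7018.0), np.float32(815.0)]
scene [np.float32(137.0625), np.float32(6726.0), np.float32(677.0)]
real	2m6.951s
user	2m45.663s
sys	2m11.916s
```

View pics/ov1.png

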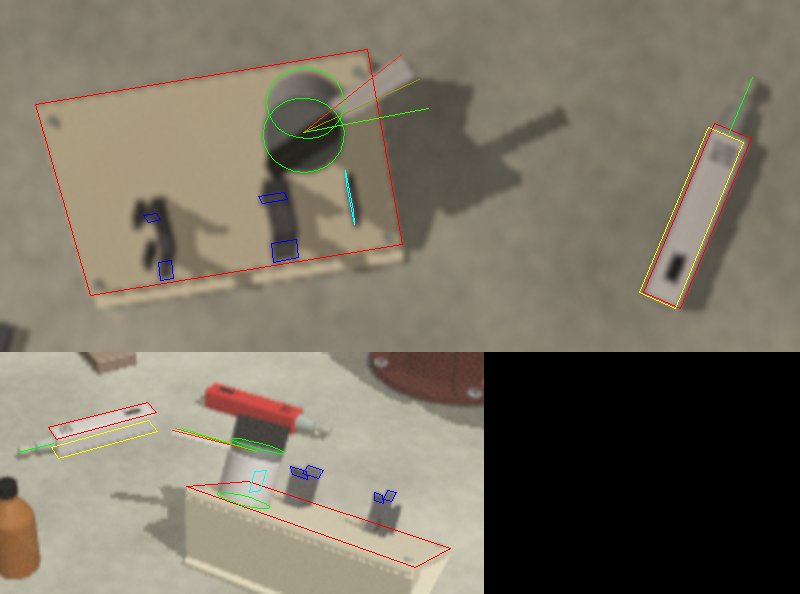

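The fit is good to about 2 mm, and the knob starts near 0.12 rad. I work out the move to above the grinder, gripping at grinder x = 28 mm with the tool's x opposite to the nose.

```bash
cat >> h.py <<'E'
def row(pos,Rt):
    s=robot.state(); R0=R.from_rotvec(s["tool_rot"]); d=R0.inv().apply(np.array(pos)-s["tcp_pos"])*1e3
    w=(R0.inv()*Rt).as_rotvec()/np.radians(6)
    print("row",w.round(2),d.round(1),"| t",round(float(s["clock"]),2),"tcp",np.round(s["tcp_pos"],4),"F",np.round(s["wrist_force"],1),"w",round(float(s["width"]),4))
def Rax(x,z):
    x=np.array(x,float);z=np.array(z,float);z/=np.linalg.norm(z);x-=z*(x@z);x/=np.linalg.norm(x)
    return R.from_matrix(np.c_[x,np.cross(z,x),z])
F=lambda:np.load("fit2.npy")
def grasp(gx,z):
    g=F()[3:6]; c,s=np.cos(g[2]),np.sin(g[2])
    return [g[0]+gx*c,g[1]+gx*s,z], Rax([-c,-s,0],[0,0,-1])
E
python3 -c "
from h import *
x=F(); x[:6]=[.5331,.0951,.1525,.5007,-.2844,-.412]; np.save('fit2.npy',x)
print(robot.tip_extent); row(*grasp(.028,.15)); row(*grasp(.028,.25))"
```

```text
0.025
row [-0.    0.    1.01] [-590.9 -648.4  106.3] | t 1.7 tcp [0.158  0.5006 0.2563] F [ 0.5 -0.  -0.7] w 0.0855
row [-0.    0.    1.01] [-590.9 -648.4    6.3] | t 1.7 tcp [0.158  0.5006 0.2563] F [ 0.5 -0.  -0.7] w 0.0855
```

Request:
move_arm(steps="0 0 1 -590 -648 0 0;0 0 1 -590 -648 0 0;0 0 1 -590 -648 0 0;0 0 1 -590 -648 0 0;0 0 1 -590 -648 0 0;0 0 1 -590 -648 0 0;0 0 1 -590 -648 0 0;0 0 1 -590 -648 0 0")

```text
clock: 2.7
tcp_pos: [0.3684, 0.0447, 0.2567]
tool_rot: [0.64, 3.074, 0.001]
wrist_force: [0.7, 0.4, 0.8]
width: 0.0851
grip_force: 0.0
```

```bash
python3 -c "
from h import *
row(*grasp(.028,.15))"
```

```text
row [0.01 0.01 0.01] [-280.6 -249.   106.9] | t 2.7 tcp [0.3684 0.0447 0.2567] F [0.7 0.4 0.8] w 0.0851
```

Request:
move_arm(steps="0 0 0 -280 -249 0 0;0 0 0 -280 -249 0 0;0 0 0 -280 -249 0 0;0 0 0 -281 -249 60 0;0 0 0 -281 -249 106 0;0 0 0 -281 -249 106 0;0 0 0 -281 -249 106 0;0 0 0 -281 -249 106 0")

```text
clock: 3.7
tcp_pos: [0.5255, -0.2947, 0.1483]
tool_rot: [-0.643, -3.073, -0.002]
wrist_force: [-0.2, -0.0, 1.1]
width: 0.0857
grip_force: 0.0
```

```bash
python3 - <<'E'
from h import *
row(*grasp(.028,.03))
s=robot.state();T=np.eye(4);T[:3,:3]=R.from_rotvec(s["tool_rot"]).as_matrix();T[:3,3]=s["tcp_pos"]
x=F(); G=frame(x[3],x[4],0,x[5]); B=box(-75,75,-16,16,0,32)/1e3
out=[]
for n,(r0,r1,c0,c1),S in(("top",(160,270,300,420),3.3),("scene",(150,270,170,320),2.7)):
    im=robot.snapshot(n); a=cv2.resize(np.ascontiguousarray(im[r0:r1,c0:c1,::-1]),None,fx=S,fy=S,interpolation=cv2.INTER_CUBIC)
    def pl(P,col): cv2.polylines(a,[((proj(n,P)-[c0,r0]+.5)*S).round().astype(int)],True,col,1)
    pl(tp(G,B[[1,3,7,5]]),(0,0,255)); pl(tp(G,B[[0,2,6,4]]),(0,255,255))
    for sg in(-1,1): pl(tp(T,[[-.011,sg*.0425,.012],[.011,sg*.0425,.012],[.011,sg*.057,.012],[-.011,sg*.057,.012]]),(0,255,0))
    out.append(cv2.resize(a,(390,360)))
cv2.imwrite("pics/g1.png",np.hstack(out))
E
```

```text
row [ 0.   -0.02 -0.  ] [ -1.4  -0.5 118.3] | t 3.7 tcp [ 0.5255 -0.2947  0.1483] F [-0.2 -0.   1.1] w 0.0857
```

View pics/g1.png

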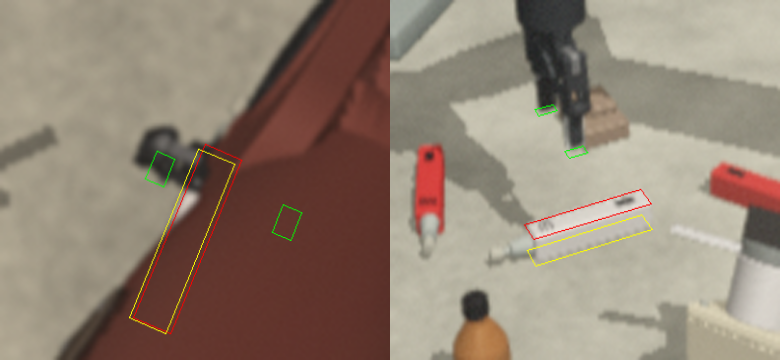

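The fingertips show about where they are predicted in the scene view, straddling the grinder. I descend and grip.

Request:
move_arm(steps="0 0 0 -1 -0.5 50 0;0 0 0 -1 -0.5 95 0;0 0 0 -1 -0.5 115 0;0 0 0 -1 -0.5 121 0;0 0 0 -1 -0.5 121 0.3;0 0 0 -1 -0.5 121 1;0 0 0 -1 -0.5 121 1;0 0 0 -1 -0.5 121 1")

```text
clock: 4.8
tcp_pos: [0.5274, -0.2951, 0.0306]
tool_rot: [0.64, 3.074, -0.001]
wrist_force: [-0.5, 0.9, 6.1]
width: 0.0309
grip_force: 60.9
```

Request:
move_arm(steps="0 0 0 0 0 0 1;0 0 0 0 0 0 1;0 0 0 0 0 -20 1;0 0 0 0 0 -60 1;0 0 0 0 0 -110 1;0 0 0 0 0 -160 1;0 0 0 0 0 -190 1;0 0 0 0 0 -190 1")

```text
clock: 5.8
tcp_pos: [0.5278, -0.2953, 0.2216]
tool_rot: [0.64, 3.072, -0.003]
wrist_force: [-0.1, 0.1, -4.7]
width: 0.0307
grip_force: 60.4
```

```bash
cat >> h.py <<'E'
def place(up,off=(.028,0,.0306),dx=0,dy=0):
    # tool pose with grinder 'up' mm above home; off: grinder origin in tool frame; dx,dy mm in cradle
    C=cradle(F()[:3]); Rt=Rax(-C[:3,1],-C[:3,2])
    o=tp(C,np.array([-30+dx,-15+dy,16+up])/1e3)[0]
    return o-Rt.apply(off),Rt
E
python3 -c "
from h import *
for u in (0,60,100):print(place(u)[0])
row(*place(100))"
```

```text
[0.48241635 0.10046291 0.09035678]
[0.45276451 0.09590562 0.14231831]
[0.43299663 0.09286743 0.17695932]
row [  2.88  -5.3  -19.83] [242.  318.2  43.3] | t 5.8 tcp [ 0.5278 -0.2953  0.2216] F [-0.1  0.1 -4.7] w 0.0307
```

Request:
move_arm(steps="0 0 -1.5 20 20 -40 1;0 0 -3 50 60 -40 1;0 0 -5 90 110 -40 1;0.6 -1 -7 130 165 -40 1;0.8 -1.6 -8.5 170 220 -40 1;1.1 -2.2 -10.2 205 270 -30 1;1.5 -3 -12 235 305 -20 1;1.8 -3.5 -13.7 242 318 -10 1")

```text
clock: 6.8
tcp_pos: [0.4286, 0.0964, 0.2269]
tool_rot: [-1.333, 2.52, -0.317]
wrist_force: [0.0, 1.1, -3.9]
width: 0.0311
grip_force: 61.4
```

```bash
python3 -c "
from h import *
row(*place(100))"
```

```text
row [ 1.33 -1.72 -6.84] [ 7.4 10.4 48.6] | t 6.8 tcp [0.4286 0.0964 0.2269] F [ 0.   1.1 -3.9] w 0.0311
```

Request:
move_arm(steps="0.3 -0.4 -1.6 2 3 0 1;0.6 -0.8 -3.2 4 6 5 1;0.9 -1.2 -4.8 6 8 20 1;1.2 -1.5 -6.2 7 10 35 1;1.33 -1.72 -6.84 7 10 48 1;1.33 -1.72 -6.84 7.4 10.4 48.6 1;1.33 -1.72 -6.84 7.4 10.4 48.6 1;1.33 -1.72 -6.84 7.4 10.4 48.6 1")

```text
clock: 7.8
tcp_pos: [0.4364, 0.0902, 0.1797]
tool_rot: [-2.042, 1.772, -0.475]
wrist_force: [0.6, -0.6, -3.4]
width: 0.0308
grip_force: 61.3
```

```bash
cat > chk.py <<'E'
from h import *
import sys
up=float(sys.argv[1]); row(*place(up))
s=robot.state();Rt=R.from_rotvec(s["tool_rot"])
T=np.eye(4);T[:3,:3]=Rt.as_matrix()@np.diag([-1,1,-1]);T[:3,3]=s["tcp_pos"]+Rt.apply([.028,0,.0306])
B=box(-75,75,-16,16,0,32)/1e3; C=cradle(F()[:3])
out=[]
for n,(r0,r1,c0,c1),S in(("top",(150,270,130,290),2.4),("scene",(190,320,250,430),2.2)):
    im=robot.snapshot(n); a=cv2.resize(np.ascontiguousarray(im[r0:r1,c0:c1,::-1]),None,fx=S,fy=S,interpolation=cv2.INTER_CUBIC)
    def pl(P,col): cv2.polylines(a,[((proj(n,P)-[c0,r0]+.5)*S).round().astype(int)],True,col,1)
    pl(tp(T,B[[1,3,7,5]]),(0,0,255)); pl(tp(T,B[[0,2,6,4]]),(0,255,255)); pl(tp(T,[[.075,0,.016],[.125,0,.016]]),(0,255,0))
    pl(tp(C,circ(30,63,(50,-75))/1e3),(0,255,0))
    for y0,y1 in((-50,-30),(50,60)):
        for xx,o in((-48,-59),(-12,-1)): pl(tp(C,np.array([[xx,y0,36],[xx,y1,36],[o,y1,46],[o,y0,46]])/1e3),(255,0,0))
    out.append(cv2.resize(a,(395,int(395*a.shape[0]/a.shape[1]))))
hh=min(o.shape[0] for o in out)
cv2.imwrite(sys.argv[2],np.hstack([o[:hh] for o in out]))
E
python3 chk.py 60 pics/p1.png
```

```text
row [-0.02 -0.04 -0.1 ] [-3.3  4.1 40.9] | t 7.8 tcp [0.4364 0.0902 0.1797] F [ 0.6 -0.6 -3.4] w 0.0308
```

View pics/p1.png

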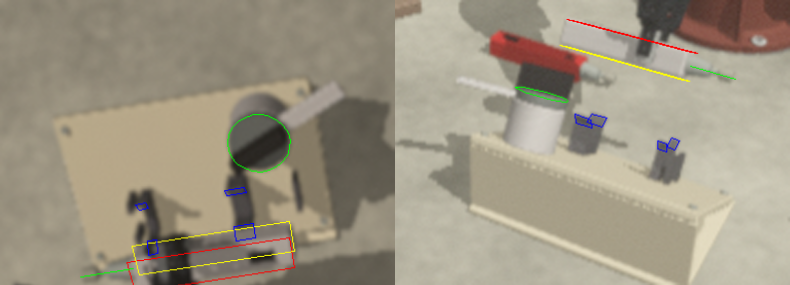

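The in-hand model and the stand model match both views to about 1 px: grinder at (565–690, 20–80) and saddles at (585,120) and (668,147) in the right panel. I lower it to just above the flares.

Request:
move_arm(steps="0 0 0 -3 4 15 1;0 0 0 -3 4 35 1;0 0 0 -3 4 55 1;0 0 0 -3 4 62 1;0 0 0 -3 4 62 1;0 0 0 -3 4 62 1")

```text
clock: 8.65
tcp_pos: [0.4632, 0.097, 0.1243]
tool_rot: [-2.043, 1.771, -0.476]
wrist_force: [0.6, -0.5, -4.2]
width: 0.0308
grip_force: 61.3
```

```bash
python3 chk.py 0 pics/p2.png
```

```text
row [-0.02 -0.04 -0.09] [-0.7  0.2 39.1] | t 8.65 tcp [0.4632 0.097  0.1243] F [ 0.6 -0.5 -4.2] w 0.0308
```

View pics/p2.png

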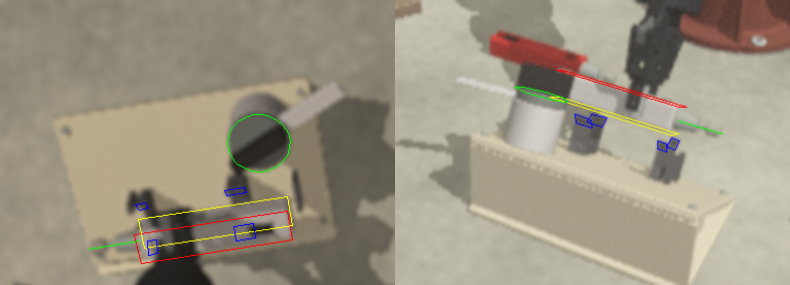

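Still aligned with the saddle centres. I lower it in stages and watch the force.

Request:
move_arm(steps="0 0 -0.1 -0.7 0.2 6 1;0 0 -0.1 -0.7 0.2 12 1;0 0 -0.1 -0.7 0.2 18 1;0 0 -0.1 -0.7 0.2 22 1;0 0 -0.1 -0.7 0.2 22 1")

```text
clock: 9.38
tcp_pos: [0.4737, 0.0992, 0.1041]
tool_rot: [-2.054, 1.762, -0.477]
wrist_force: [-0.3, 0.4, -3.6]
width: 0.0315
grip_force: 61.4
```

```bash
python3 -c "
from h import *
row(*place(0)); print(R.from_rotvec(robot.state()['tool_rot']).inv().apply(robot.state()['wrist_force']),robot.state()['wrist_torque'])"
```

```text
row [-0.01 -0.04  0.01] [ 0.1 -0.7 16.3] | t 9.38 tcp [0.4737 0.0992 0.1041] F [-0.3  0.4 -3.6] w 0.0315
[-0.41170953  2.01106926  3.03517089] [-0.0757303   0.91174575 -0.0092474 ]
```

Request:
move_arm(steps="0 0 0 0 -0.5 5 1;0 0 0 0 -0.5 10 1;0 0 0 0 -0.5 14 1;0 0 0 0 -0.5 17 1;0 0 0 0 -0.5 17 1")

```text
clock: 10.0
tcp_pos: [0.4823, 0.1005, 0.0907]
tool_rot: [-2.053, 1.762, -0.479]
wrist_force: [-16.3, -3.8, 23.5]
width: 0.0312
grip_force: 65.4
```

```bash
python3 -c "
from h import *
row(*place(0)); print(R.from_rotvec(robot.state()['tool_rot']).inv().apply(robot.state()['wrist_force']),robot.state()['wrist_torque'])"
```

```text
row [-0.02 -0.04  0.01] [0.  0.  0.3] | t 10.0 tcp [0.4823 0.1005 0.0907] F [-16.3  -3.8  23.5] w 0.0312
[  1.36714092   2.65877689 -28.68019056] [-0.14624097  1.3938395  -0.06748899]
```

Contact of 28 N came exactly at the expected depth, so it is seated. I release and back out.

Request:
move_arm(steps="0 0 0 0 0 -1 0.9;0 0 0 0 0 -1.5 0.5;0 0 0 0 0 -1.5 0;0 0 0 0 0 -1.5 0;0 0 0 0 0 -1.5 0;0 0 0 0 0 -1.5 0")

```text
clock: 10.75
tcp_pos: [0.482, 0.1004, 0.0914]
tool_rot: [-2.053, 1.762, -0.478]
wrist_force: [0.4, 0.4, -0.7]
width: 0.0853
grip_force: 0.0
```

Request:
move_arm(steps="0 0 0 0 0 -10 0;0 0 0 0 0 -35 0;0 0 0 0 0 -70 0;0 0 0 0 0 -110 0;0 0 0 0 0 -140 0;0 0 0 0 0 -140 0")

```text
clock: 11.5
tcp_pos: [0.4129, 0.0903, 0.2151]
tool_rot: [-2.05, 1.759, -0.483]
wrist_force: [1.3, -0.7, 0.9]
width: 0.0854
grip_force: 0.0
```

```bash
cat > look.py <<'E'
from h import *
import sys
C=cradle(F()[:3]); o=tp(C,[[-.03,-.015,.016]])[0]
T=np.eye(4);T[:3,:3]=np.c_[C[:3,1],-C[:3,0],C[:3,2]];T[:3,3]=o
B=box(-75,75,-16,16,0,32)/1e3; out=[]
for n,(r0,r1,c0,c1) in(("top",(160,270,140,290)),("scene",(190,310,250,420))):
    im=robot.snapshot(n); a=cv2.resize(np.ascontiguousarray(im[r0:r1,c0:c1,::-1]),None,fx=2.6,fy=2.6,interpolation=cv2.INTER_CUBIC)
    b=a.copy()
    def pl(P,col,cl=True): cv2.polylines(b,[((proj(n,P)-[c0,r0]+.5)*2.6).round().astype(int)],cl,col,1)
    pl(tp(T,B[[1,3,7,5]]),(0,0,255)); pl(tp(T,[[.075,0,.016],[.125,0,.016]]),(0,255,0))
    for j in(0,.25,1.44,1.96):
        t=-1.04-j; pl(tp(C,np.array([[50,-75,57],[50+95*np.cos(t),-75+95*np.sin(t),57]])/1e3),(255,0,255))
    r=cv2.resize(np.vstack([a,b]),(395,600)); out.append(r)
cv2.imwrite(sys.argv[1],np.hstack(out))
E
python3 look.py pics/l1.png; python3 -c "
from h import *
row(*place(140))"
```

```text
row [-0.03 -0.04  0.01] [0.6 0.1 1.3] | t 11.6 tcp [0.4126 0.0903 0.2128] F [-0.4 -0.5  0.2] w 0.0855
```

View pics/l1.png

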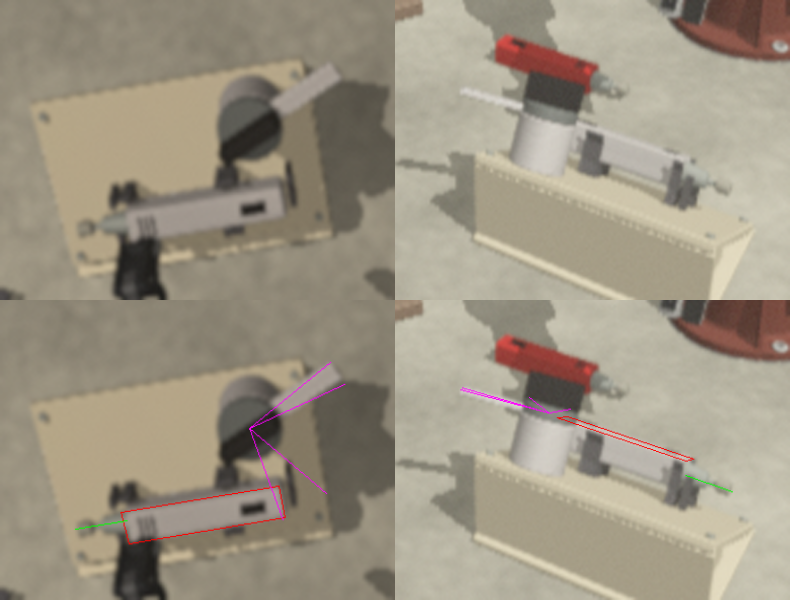

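The grinder lies home in the cradle, nose left at (88,228) and tail at (285,195) by the tail stop. The tongue points to (335,70), so the knob is at about 0.18 rad. Next I plan the knob grasp.

```bash
cat >> h.py <<'E'
def knob(j,z,dx=0,dy=0):
    C=cradle(F()[:3]); t=-1.04-j; b=C[:3,:3]@[np.cos(t),np.sin(t),0]
    return tp(C,np.array([50+dx,-75+dy,z])/1e3)[0],Rax(b,-C[:3,2])
E
python3 -c "
from h import *
print(robot.state()['joints'].round(2));row(*knob(.18,187)); row(*knob(.18,90)); print(knob(.18,90)[0])"
```

```text
[-0.02 -0.24 -0.99  0.3   0.08 -1.72]
row [-0.02 -0.05 -3.34] [ 88.6 -79.8   1.5] | t 11.6 tcp [0.4126 0.0903 0.2128] F [-0.4 -0.5  0.2] w 0.0855
row [-0.02 -0.05 -3.34] [ 88.2 -79.5  98.5] | t 11.6 tcp [0.4126 0.0903 0.2128] F [-0.4 -0.5  0.2] w 0.0855
[0.5428142  0.02071237 0.16794229]
```

Request:
move_arm(steps="0 0 -1 35 -30 0 0;0 0 -2.2 75 -65 0 0;0 0 -3.3 88.5 -80 0 0;0 0 -3.3 88.5 -80 25 0;0 0 -3.3 88.5 -80 55 0;0 0 -3.3 88.5 -80 75 0;0 0 -3.3 88.5 -80 75 0;0 0 -3.3 88.5 -80 75 0")

```text
clock: 12.6
tcp_pos: [0.5311, 0.0189, 0.1878]
tool_rot: [-2.368, 1.408, -0.574]
wrist_force: [-0.2, -0.3, 0.7]
width: 0.0856
grip_force: 0.0
```

```bash
python3 - <<'E'
from h import *
row(*knob(.18,90)); print(robot.state()["joints"].round(2))
s=robot.state();T=np.eye(4);T[:3,:3]=R.from_rotvec(s["tool_rot"]).as_matrix();T[:3,3]=s["tcp_pos"]
C=cradle(F()[:3]); out=[]
for n,(r0,r1,c0,c1) in(("top",(150,270,170,320)),("scene",(150,270,240,390))):
    im=robot.snapshot(n); a=cv2.resize(np.ascontiguousarray(im[r0:r1,c0:c1,::-1]),None,fx=2.6,fy=2.6,interpolation=cv2.INTER_CUBIC)
    def pl(P,col,cl=True): cv2.polylines(a,[((proj(n,P)-[c0,r0]+.5)*2.6).round().astype(int)],cl,col,1)
    for sg in(-1,1): pl(tp(T,[[-.011,sg*.0425,.012],[.011,sg*.0425,.012],[.011,sg*.057,.012],[-.011,sg*.057,.012]]),(0,255,0))
    pl(tp(C,circ(30,63,(50,-75))/1e3),(0,255,255))
    t=-1.22; e=np.array([np.cos(t),np.sin(t),0]);f=np.array([-np.sin(t),np.cos(t),0]);
    pl(tp(C,np.array([np.array([50,-75,91])+a_*30*e+b_*7*f for a_,b_ in((1,1),(1,-1),(-1,-1),(-1,1))])/1e3),(0,0,255))
    out.append(a)
cv2.imwrite("pics/k1.png",np.hstack(out))
E
```

```text
row [ 0.01 -0.04 -0.04] [ 0.  -0.3 23.1] | t 12.6 tcp [0.5311 0.0189 0.1878] F [-0.2 -0.3  0.7] w 0.0856
[-0.2   0.05 -0.82  0.2   0.17 -2.22]
```

View pics/k1.png

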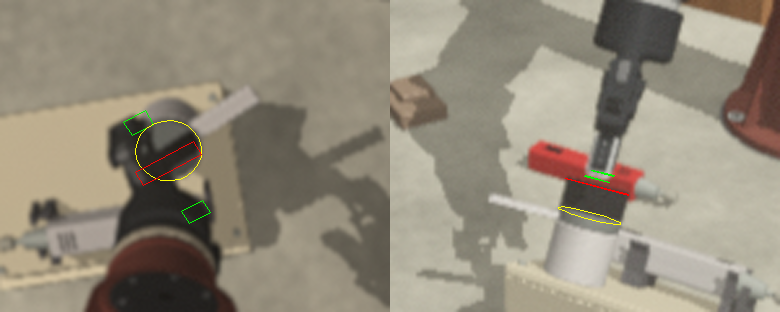

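The bar and tongue line up with the predicted direction, and the fingers straddle the bar. I descend and pinch.

Request:
move_arm(steps="0 0 0 0 0 10 0;0 0 0 0 0 20 0;0 0 0 0 0 23 0;0 0 0 0 0 23 0.5;0 0 0 0 0 23 1;0 0 0 0 0 23 1;0 0 0 0 0 23 1;0 0 0 0 0 23 1")

```text
clock: 13.7
tcp_pos: [0.5419, 0.0204, 0.168]
tool_rot: [-2.368, 1.409, -0.574]
wrist_force: [-6.6, -0.8, 5.5]
width: 0.0129
grip_force: 58.3
```

```bash
python3 -c "
from h import *
row(*knob(.18,90)); s=robot.state();print(s['grip_force'],R.from_rotvec(s['tool_rot']).inv().apply(s['wrist_force']),s['wrist_torque'])"
```

```text
row [ 0.01 -0.04 -0.04] [ 0.1 -0.8  0.5] | t 13.7 tcp [0.5419 0.0204 0.168 ] F [-6.6 -0.8  5.5] w 0.0129
58.315908908843994 [-1.18821986  2.78745404 -8.05451839] [-0.31416246  1.27522027 -0.09892457]
```

Request:
move_arm(steps="0 0 1 0 0 -1 1;0 0 2.3 0 0 -1 1;0 0 3.6 0 0 -1 1;0 0 5 0 0 -1 1;0 0 6.4 0 0 -1 1;0 0 7.8 0 0 -1 1;0 0 9 0 0 -1 1;0 0 10 0 0 -1 1")

```text
clock: 14.7
tcp_pos: [0.541, 0.0204, 0.1677]
tool_rot: [-1.287, 2.308, -0.251]
wrist_force: [3.6, -0.2, -11.0]
width: 0.0127
grip_force: 61.5
```

```bash
python3 -c "
from h import *
row(*knob(1.95,90)); s=robot.state();print(s['grip_force'],s['joints'].round(2),R.from_rotvec(s['tool_rot']).inv().apply(s['wrist_force']),s['wrist_torque'])"
```

```text
row [-0.03 -0.03  6.82] [-1.2 -1.3  0.7] | t 14.7 tcp [0.541  0.0204 0.1677] F [  3.6  -0.2 -11. ] w 0.0127
61.526867151260376 [-0.19  0.1  -0.83  0.14  0.16 -1.16] [ 2.11463055  1.3552719  11.28318618] [-0.40866996  0.96753079 -0.11095472]
```

Request:
move_arm(steps="0 0 1.2 -0.5 -0.5 1 1;0 0 2.4 -0.5 -0.5 1 1;0 0 3.6 -0.5 -0.5 1 1;0 0 4.8 -0.5 -0.5 1 1;0 0 6 -0.5 -0.5 1 1;0 0 6.8 -0.5 -0.5 1 1;0 0 7 -0.5 -0.5 1 1;0 0 7 -0.5 -0.5 1 1")

```text
clock: 15.7
tcp_pos: [0.5408, 0.0209, 0.1673]
tool_rot: [-0.375, 2.594, 0.002]
wrist_force: [-17.0, 0.2, 11.1]
width: 0.0129
grip_force: 65.8
```

```bash
python3 -c "
from h import *
row(*knob(1.95,90)); s=robot.state();r=R.from_rotvec(s['tool_rot']).inv();print(s['grip_force'],r.apply(s['wrist_force']),r.apply(s['wrist_torque']))"
```

```text
row [-0.03 -0.03 -0.15] [-1.9 -0.8  0.5] | t 15.7 tcp [0.5408 0.0209 0.1673] F [-17.    0.2  11.1] w 0.0129
65.80489754676819 [  8.62099815   3.91917254 -17.95619073] [-0.66566465  2.29327309  0.03038133]
```

Torque about the knob is near zero, so it has passed the detent. I release, back off and look.

Request:
move_arm(steps="0 0 0 0 0 -1 0.8;0 0 0 0 0 -1 0.4;0 0 0 0 0 -1 0;0 0 0 0 0 -1 0;0 0 0 0 0 -1 0;0 0 0 0 0 -20 0;0 0 0 0 0 -60 0;0 0 0 0 0 -110 0")

```text
clock: 16.7
tcp_pos: [0.4878, 0.0128, 0.264]
tool_rot: [-0.376, 2.591, 0.001]
wrist_force: [1.7, -0.2, 0.7]
width: 0.0854
grip_force: 0.0
```

Request:
move_arm(steps="0 0 0 40 0 -30 0;0 0 0 90 0 -50 0;0 0 0 150 0 -50 0;0 0 0 150 0 -50 0")

```text
clock: 17.2
tcp_pos: [0.3368, -0.0316, 0.2303]
tool_rot: [-0.366, 2.593, -0.0]
wrist_force: [0.9, -0.5, 1.0]
width: 0.0857
grip_force: 0.0
```

```bash
python3 look.py pics/l2.png; python3 -c "
from h import *
s=robot.state();print(s['tcp_pos'],s['wrist_force'],s['width'])
T=R.from_rotvec(s['tool_rot']).as_matrix();print(T.round(2))"
```

```text
[ 0.34031969 -0.03167653  0.23305579] [ 0.91864253 -0.03736866  0.27962704] 0.08557459116430748
[[-0.83 -0.26  0.5 ]
 [-0.26  0.96  0.07]
 [-0.5  -0.07 -0.86]]
```

View pics/l2.png

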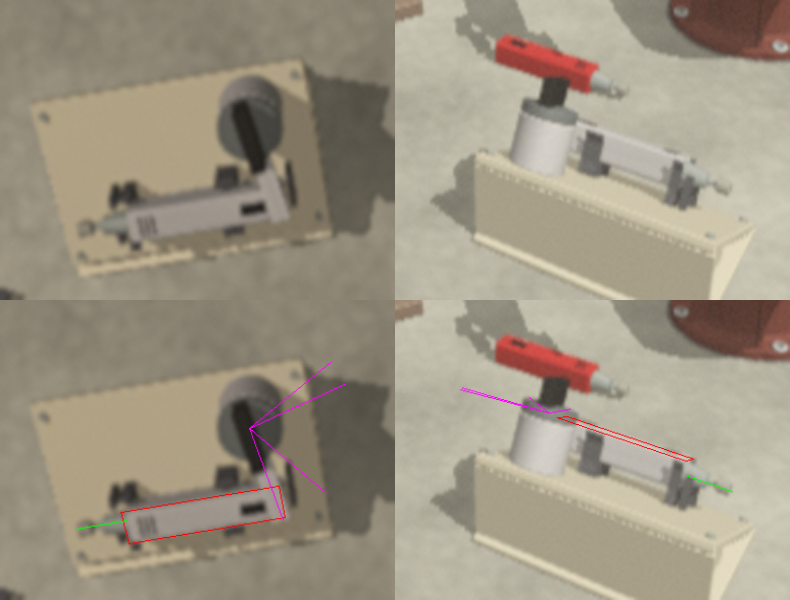

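The tongue now lies over the grinder's tail along the predicted 1.96 rad line, (258,170) to (280,215) in the top panel. The grinder hasn't moved and the arm is clear, so I hand it in.

```bash
python3 -c "
from bench import robot
print(robot.finish_job())"
```

```text
the job is handed in; nothing more can be done
None
```

The grinder lies home in the cradle with its stone end away from the knob. The clamp is turned past its detent, with the tongue locked over the tail, and I handed the job in at about 17 s with the oil bottle, file and rough stone left alone.

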